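Pack and wedge the gap beside a copper panel

ROBOT

A 6-joint arm with a two-finger parallel gripper is mounted at the origin on the work surface. World frame = base frame: x ahead of the robot, y to its left, z up, the work surface at z = 0. Lengths are in m, angles in rad, forces in N, time in s.
With the tool pointing down it reaches from about 0.375 to 0.9 m from the base axis. Payload 3.1 kg.
Tool frame: the origin (TCP) lies between the finger pads; the fingertips stand 22 mm ahead of it and the grasp point (between the pads) lies 3 mm ahead of it; z points along the fingers, y is the direction in which the jaws open and shut (so a half turn about z gives the same grasp; the last joint's range is limited). The gripper opens to 87 mm and grips with 3 to 60 N. Pads are 19 mm wide; open, the fingers measure 117 mm over their backs; the gripper's body (75 mm by 190 mm) begins 51 mm behind the grasp point.
Start: joints at [-1.498, 0.527, 1.433, -0, 1.181, -0.178], TCP at [0.155, -0.605, 0.245] pointing down, gripper open.
Joint ranges: [-3.08, 3.08], [-0.75, 2.2], [0.22, 2.44], [-1.43, 4.57], [0, 2.65], [-2.85, 2.85]. Speed limits (rad/s): [2.79, 2.79, 3.14, 3.14, 3.14, 3.14].

INTERFACE

Orientations are given as a unit quaternion [x, y, z, w].
In Python, from rig import get_obs, camera, get_calibration, hand_in, search_frame gives the robot as it stands.
- The arm moves only by the shell command python3 -m jog 'ROWS' [FORCE]. ROWS is JSON, a list of rows, each an object with "grip": the closure in counts, from 0 (fully open) to 255 (shut); "travel": the shift along the world's x, y, z in cm, a list of three; "twist": the turn about the world's z in degrees. A call has 1 to 8 rows; each row shifts and turns the commanded pose from where the row before left it; what a row does not reach is not made up. A row lasts 1/10 s, in which the tool goes at most 50 mm and 8.59 degrees, less where a joint would pass 70% of its speed; a pose out of reach is approached as far as the arm can. A call is refused whole if a number of a shift passes 5 or a number of a turn 8.59, either way. A call with a gripper value outside its range is refused whole. The fingers move at their own pace and stop on an object; FORCE is the grip in N (left out, the last holds). Time passes only in rows, so rows that do not move let the fingers close. It gives the time, the measured TCP pose, the force and the opening at its end, in the units of the state.
- get_obs(): the state, without advancing time (a new reading comes with each control period).
- camera(name): name is "scene" or "side" or "wrist"; returns the picture (384x512x3 uint8, red, green, blue); there is no depth.
- get_calibration(name): a dict with "fx", "fy", "cx", "cy" (pixels), "k1" (the pictures are not rectified: a ray, as slopes to the right and down, at radius r is drawn at 1 + k1 r^2 times it, then the intrinsics apply), "R" (3x3) and "t" (3): a world point X has camera coordinates R X + t; the wrist camera has in their place "T_tool_cam" (4x4, takes a point from camera to tool coordinates, whose origin is the TCP and whose axes are the flange's). Camera axes: x right, y down, z forward; pixel columns grow to the right and rows downward; lengths in m; the calibration is good to about 2 mm. A picture is of the moment at which its call begins: read the wrist's pose just before it. get_calibration takes no time and is no camera call.
- hand_in(): hands the job in, once; it reports no verdict.
Trained networks look in the newest picture that a camera, given by its name, has taken for a name from the list of things; names that differ only in an ending like _2 or _b are one class to them, and where a whole thing is asked for, a point or a joint stands for the part that bears it (a point fixed in the world has none). Each returns a list of dicts, best first, with "p" (0 to 1); they miss things now and then, are a little off and sometimes report something else, mostly with a low value. They report only what shows in the picture. A call takes as long as a camera call.
- search_frame(target, camera): "at" ([x, y, z] in m, in world coordinates, good to about 4 mm: the middle of the surface that is visible of it).
The state is a dict: "time": time; "q": joint angles; "joint_velocities": joint speeds; "joint_torque": joint torques, N m; "position": TCP position; "tool_rot": TCP orientation; "ft_force": force on the tool from outside, world axes, zero at the start; "moment": the same for the moment, N m; "grip_width": finger opening in m.
Only numpy, scipy, OpenCV 4.12 (cv2) and the standard library are available. Lean on these libraries where they do the work, as an engineer would, in place of code of your own. Each camera call takes 0.05 s, during which the arm holds its last target. There are 200 camera calls.

TASK

Press the green button fully down and let it spring back to start the bench's hold-down, then stand one packer, or both if the gap is wide, between the steel fence and the copper panel and push the wooden wedge toe down in beside them, between the tabs, until you feel it bite. Use as many packers as it takes for the wedge to jam with its toe at least 12 mm down in the gap yet clear of the bench; leave an unused packer in the rack and the can, bottle and hammer where they are. Finish still gripping the wedge and keeping it pressed tight, touching neither fence, panel nor packers.

Things in the scene. Friction and masses are not known exactly. Their poses are not given: they have to be found in the camera images.
- fence: fixed steel angle fence: an upright plate 12 mm thick, 170 mm long (along its y) and 56 mm tall, with a foot behind it. Origin on the bench at the middle of the foot of the face that looks into the gap; +x points square across the gap to the copper panel, +y along the gap, z up. The gap's floor is the bench (z = 0).
- panel: fixed copper panel with a dark patinated top, 110 mm (x) by 164 mm (y), side 56 mm tall (top patches reach 61 mm). Origin on the bench at the middle of the foot of its gap face, the face that looks at the fence; axes parallel to the fence's, +x points away from the gap into the panel. The gap width is the panel origin's x in the fence's frame: 22 to 36 mm, the same over its whole height and length.
- rack: fixed wooden rack, 150 mm (x) by 164 mm (y), slot walls 32 mm tall, slot floors 8 mm above the bench. Three slots run along its y: yellow packer at x = -48 mm, wedge at x = 0, blue packer at x = +48 mm. Origin on the bench under its centre.
- yellow_packer: loose yellow plastic packer standing on edge in the rack: a plate 8 mm thick (x), 140 mm long (y), 56 mm tall (z), with a grip tab on top 8 mm (x) by 24 mm (y), centred at y = +57 mm, from z = 56 to 92 mm. About 0.1 kg. Origin at the centre of its underside. In the gap it stands on the bench, parallel to the fence, tab up, its plate flush with the tops of fence and panel.
- blue_packer: loose blue plastic packer, as the yellow one but its grip tab is centred at y = -57 mm, so that the two tabs keep clear of each other when both stand side by side facing the same way as in the rack.
- wedge: loose wooden wedge standing toe down in the rack, symmetric about its y-z plane: thickness (x) 4 mm at the toe plus 0.32 mm for each mm above it, 60 mm wide (y), 74 mm tall; on top a red grip 20 mm (x) by 24 mm (y), from z = 74 to 110 mm. About 0.12 kg. Origin at the centre of the toe (underside), z up. It fits between the packers' tabs, at the middle of the gap's length.
- start (a joint): travel of the green start button, 0 up, 0.006 m fully down; its spring needs about 5 N to go fully down and brings it back up.
- start_top (a point): centre of the top of the green start button (30 mm across, it faces up) on the grey control box, box 90 mm by 75 mm, 50 mm tall.
- rivet_can: tin can, 52 mm across and 75 mm tall, a bystander to be left alone; origin at its underside.
- wax_bottle: white bottle with a red cap, 60 mm across and 170 mm tall, a bystander to be left alone; origin at its underside.
- hammer: hammer lying on the bench, a bystander to be left alone; origin at its underside.

How it is judged:
By the outcome, as a careful person would: the job done as asked, in the order asked, and still so for the second after the job is handed in, while the arm keeps its last pose, push and grip.
It also fails if it takes over 72 s, if anything falls off the work surface, if the arm or the gripper's body presses on something with over 40 N, if the wrist force passes 120 N, or if a joint passes its speed limit or range.

## Working session

There is one attempt and no reset: what is moved stays moved. The work goes in short steps, Python scripts to look and compute and a shell command to move; the robot and the scene stay as the last step left them, time stands still between calls to the robot, and variables do not carry over. Pictures are saved under pics/ and viewed, about 8 in all and at most 12, crops included, and the job is handed in when it is done.

```bash
ls; mkdir -p pics; cat > h.py <<'E'
import numpy as np, cv2
from rig import *
def snap(n,f):
    o=get_obs(); im=camera(n); cv2.imwrite(f'pics/{f}.png',im[:,:,::-1]); np.save(f'pics/{f}.npy',np.r_[o['position'],o['tool_rot']]); return im,o
E
python3 - <<'E'
from h import *
o=get_obs();print({k:np.round(v,3).tolist() for k,v in o.items()})
for n in('scene','side'):
    im,_=snap(n,n+'0'); c=get_calibration(n); print(n,{k:np.round(v,3).tolist() for k,v in c.items()})
    for t in ['fence','panel','rack','yellow_packer','blue_packer','wedge','start_top','start','rivet_can','wax_bottle','hammer']:
        print(t,[(np.round(d['at'],3).tolist(),round(d['p'],2)) for d in search_frame(t,n)[:2]])
print(get_calibration('wrist'))
a=np.hstack([cv2.imread('pics/scene0.png'),cv2.imread('pics/side0.png')]);cv2.imwrite('pics/both0.png',cv2.resize(a,(800,300)))
E
```

```text
pics
{'time': 0.0, 'q': [-1.499, 0.528, 1.434, 0.0, 1.181, -0.178], 'joint_velocities': [0.001, -0.0, 0.0, -0.0, -0.002, -0.0], 'joint_torque': [-0.002, -44.004, -17.659, 0.063, 0.058, -0.0], 'position': [0.155, -0.605, 0.244], 'tool_rot': [0.992, 0.125, 0.0, -0.001], 'ft_force': [0.29, 0.562, 0.068], 'moment': [-0.039, 0.005, 0.026], 'grip_width': 0.087}
scene {'fx': 372.775, 'fy': 372.775, 'cx': 251.403, 'cy': 187.652, 'k1': -0.026, 'R': [[-0.505, 0.863, 0.009], [0.677, 0.403, -0.616], [-0.535, -0.306, -0.788]], 't': [0.29, -0.326, 1.526]}
fence [([0.523, -0.169, 0.038], 0.83)]
panel [([0.627, -0.167, 0.058], 0.83)]
rack [([0.563, 0.196, 0.014], 0.73)]
yellow_packer [([0.498, 0.206, 0.057], 0.6)]
blue_packer []
wedge [([0.556, 0.178, 0.084], 0.92)]
start_top []
start [([0.548, 0.009, 0.072], 0.44)]
rivet_can [([0.704, 0.026, 0.068], 0.67)]
wax_bottle [([0.508, 0.408, 0.103], 0.59), ([0.503, -0.39, 0.027], 0.29)]
hammer [([0.505, -0.39, 0.026], 0.6)]
side {'fx': 416.988, 'fy': 416.988, 'cx': 258.172, 'cy': 185.863, 'k1': -0.143, 'R': [[-0.927, -0.376, -0.013], [-0.255, 0.654, -0.712
[... 379 characters left out ...]
.541, 0.009, 0.069], 0.59), ([0.502, -0.16, 0.012], 0.59)]
rivet_can [([0.684, 0.033, 0.061], 0.78)]
wax_bottle [([0.474, 0.415, 0.12], 0.92), ([0.496, 0.196, 0.056], 0.66)]
hammer [([0.452, -0.402, 0.023], 0.66)]
{'fx': 316.7254536663769, 'fy': 316.7254536663769, 'cx': 255.04881952463882, 'cy': 186.8569419031885, 'k1': -0.023807336571737392, 'T_tool_cam': array([[-4.46260477e-04, -9.56258599e-01, -2.92522294e-01,
         8.01092342e-02],
       [ 9.99999818e-01, -5.45537629e-04,  2.57808222e-04,
         1.43534110e-04],
       [-4.06113248e-04, -2.92522126e-01,  9.56258668e-01,
        -1.39957353e-01],
       [ 0.00000000e+00,  0.00000000e+00,  0.00000000e+00,
         1.00000000e+00]])}
```

View pics/scene0.png

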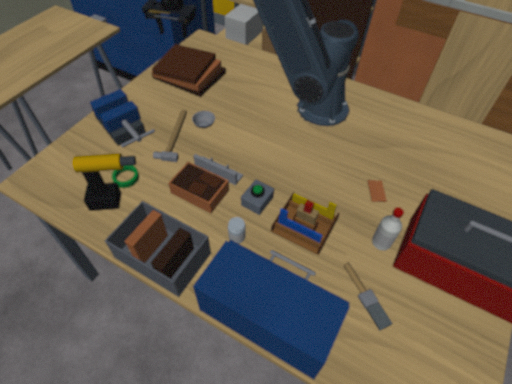

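The scene shows the robot base at (325,110), fence at (217,168), panel at (200,187), button at (258,189), rack at (305,222), can at (237,230) and bottle at (388,230). I'll move above the gap and turn so the jaws open across it.

```bash
python3 -m jog '[{"grip":0,"travel":[2.8,3.7,0],"twist":8.4},{"grip":0,"travel":[2.8,3.7,0],"twist":8.4},{"grip":0,"travel":[2.8,3.7,0],"twist":8.4},{"grip":0,"travel":[2.8,3.7,0],"twist":8.4},{"grip":0,"travel":[2.8,3.7,0],"twist":8.4},{"grip":0,"travel":[2.8,3.7,0],"twist":8.4},{"grip":0,"travel":[2.8,3.7,0],"twist":8.4},{"grip":0,"travel":[2.8,3.7,0],"twist":8.4}]' 20
python3 -m jog '[{"grip":0,"travel":[2.8,3.7,0],"twist":8.4},{"grip":0,"travel":[2.8,3.7,0],"twist":0},{"grip":0,"travel":[2.8,3.7,0],"twist":0},{"grip":0,"travel":[2.8,3.7,0],"twist":0},{"grip":0,"travel":[2.8,3.7,0],"twist":0},{"grip":0,"travel":[2.8,3.7,0],"twist":0},{"grip":0,"travel":[0,0,0],"twist":0},{"grip":0,"travel":[0,0,0],"twist":0}]'
python3 - <<'E'
from h import *
im,o=snap('wrist','w1');print(o)
for t in ['fence','panel','start_top','start','rack','yellow_packer','wedge']:
        print(t,[(np.round(d['at'],3).tolist(),round(d['p'],2)) for d in search_frame(t,'wrist')[:2]])
E
```

```text
time: 2.0
position: [0.3801, -0.308, 0.2448]
tool_rot: [0.755, 0.655, 0.0, 0.0]
ft_force: [1.4, -0.6, 0.4]
grip_width: 0.0873
time: 2.8
position: [0.5474, -0.0864, 0.2444]
tool_rot: [0.706, 0.708, -0.0, 0.0]
ft_force: [-0.5, -0.6, 0.2]
grip_width: 0.087
{'time': 2.8, 'q': array([-3.58046098e-01,  4.32471451e-01,  1.61186611e+00, -5.77766726e-04,
        1.09746903e+00, -3.60208602e-01]), 'joint_velocities': array([-0.04662999, -0.00922488,  0.02044287, -0.0059683 ,  0.00081579,
       -0.00050591]), 'joint_torque': array([ 1.12445164e+00, -3.83100235e+01, -1.67991257e+01,  1.51971029e-01,
        2.15497630e-02,  1.83266646e-02]), 'position': array([ 0.54735897, -0.08644712,  0.24442702]), 'tool_rot': array([ 7.06248537e-01,  7.07963931e-01, -2.78329133e-04,  8.91422554e-06]), 'ft_force': array([-0.51563267, -0.64186188,  0.1842947 ]), 'moment': array([-0.07023058, -0.09753777,  0.0093705 ]), 'grip_width': 0.08703488391754402}
fence [([0.502, -0.147, 0.013], 0.83), ([0.602, -0.146, 0.06], 0.26)]
panel [([0.606, -0.144, 0.059], 0.87)]
start_top [([0.545, 0.002, 0.073], 0.77)]
start [([0.545, 0.003, 0.071], 0.86)]
rack [([0.502, -0.146, 0.013], 0.3)]
yellow_packer []
wedge []
```

View pics/w1.png

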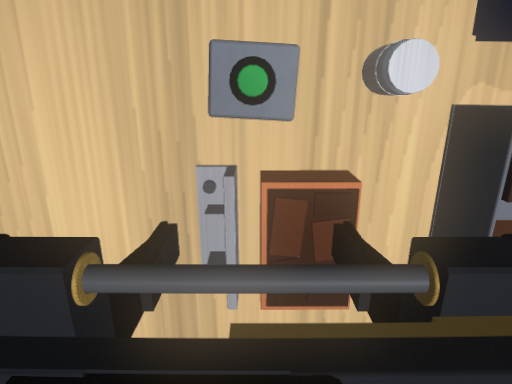

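The fence lies at x≈197–238 px with the plate's right edge near 237. The panel spans 261–358 px, the button centre is at (252,80), and the can is at (405,70). I'll zoom in on the gap and work out the projection.

```bash
cat >> h.py <<'E'
from scipy.spatial.transform import Rotation as Ro
def px2w(uv,z,cam,pose=None):
    c=get_calibration(cam); K=np.array([[c['fx'],0,c['cx']],[0,c['fy'],c['cy']],[0,0,1]])
    q=(np.array(uv,float).reshape(-1,2)-[c['cx'],c['cy']])/[c['fx'],c['fy']]
    s=q.copy()
    for _ in range(20): s=q/(1+c['k1']*(s**2).sum(1,keepdims=True))
    d=np.c_[s,np.ones(len(s))]
    if cam=='wrist':
        T=c['T_tool_cam'];R=Ro.from_quat(pose[3:]).as_matrix();o=R@T[:3,3]+pose[:3];d=d@(R@T[:3,:3]).T
    else: o=-c['R'].T@c['t'];d=d@np.array(c['R'])
    return o+d*((z-o[2])/d[:,2])[:,None]
E
python3 - <<'E'
from h import *
p=np.load('pics/w1.npy')
print(px2w([[252,80]],.072,'wrist',p))
im=cv2.imread('pics/w1.png')
cv2.imwrite('pics/w1c.png',cv2.resize(im[155:320,185:375],None,fx=4,fy=3.6,interpolation=cv2.INTER_CUBIC))
g=im.astype(int)
for r in (190,215,240,255): print(r,[tuple(x) for x in g[r,228:268]])
E
```

```text
[[0.54377706 0.00289303 0.072     ]]
190 [(np.int64(157), np.int64(151), np.int64(152)), (np.int64(159), np.int64(153), np.int64(154)), (np.int64(160), np.int64(153), np.int64(155)), (np.int64(161), np.int64(155), np.int64(155)), (np.int64(162), np.int64(156), np.int64(157)), (np.int64(165), np.int64(159), np.int64(159)), (np.int64(145), np.int64(140), np.int64(142)), (np.int64(109), np.int64(107), np.int64(110)), (np.int64(109), np.int64(107), np.int64(111)), (np.int64(118), np.int64(144), np.int64(164)), (np.int64(129), np.int64(177), np.int64(209)), (np.int64(128), np.int64(176), np.int64(207)), (np.int64(125), np.int64(171), np.int64(202)), (np.int64(123), np.int64(169), np.int64(200)), (np.int64(123), np.int64(169), np.int64(200)), (np.int64(122), np.int64(168), np.int64(199)), (np.int64(123), np.int64(170), np.int64(200)), (np.int64(125), np.int64(174), np.int64(204)), (np.int64(126), np.int64(175), np.int64(206)), (np.int64(129), np.int64(179), np.int64(211)), (np.int64(131), np.int64(181), np.int64(214)), (np.int64(133), np.int64(183), np.int64(216)), (np.int64(134), np.int64
[... 5731 characters left out ...]
4(214)), (np.int64(131), np.int64(181), np.int64(213)), (np.int64(131), np.int64(181), np.int64(213)), (np.int64(129), np.int64(179), np.int64(211)), (np.int64(128), np.int64(178), np.int64(209)), (np.int64(127), np.int64(176), np.int64(207)), (np.int64(127), np.int64(176), np.int64(208)), (np.int64(111), np.int64(154), np.int64(184)), (np.int64(72), np.int64(99), np.int64(131)), (np.int64(68), np.int64(97), np.int64(151)), (np.int64(81), np.int64(118), np.int64(186)), (np.int64(83), np.int64(119), np.int64(187)), (np.int64(80), np.int64(117), np.int64(185)), (np.int64(80), np.int64(117), np.int64(185)), (np.int64(67), np.int64(94), np.int64(148)), (np.int64(44), np.int64(57), np.int64(79))]
```

View pics/w1c.png

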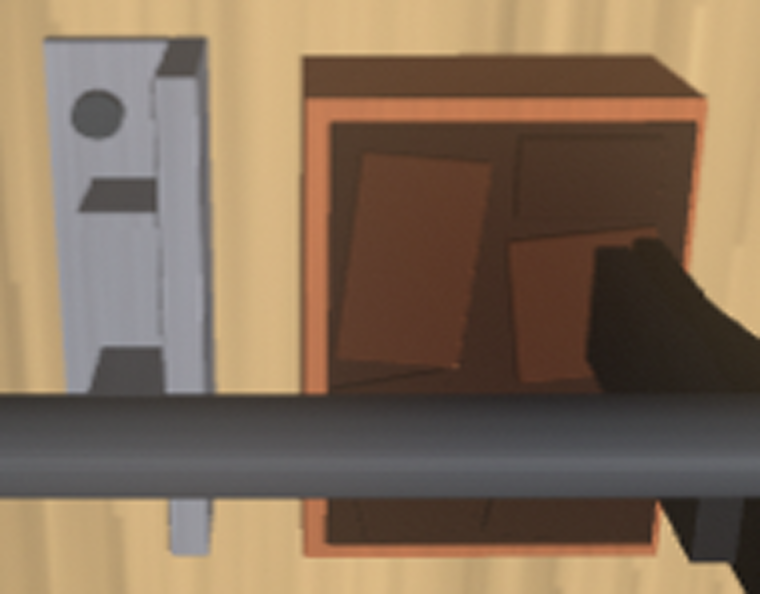

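```bash
python3 - <<'E'
from h import *
p=np.load('pics/w1.npy')
P=px2w([[234.4,175.8],[237.3,308.6],[234.4,190],[234.8,215],[235.4,240],[235.2,255],[261.1,182],[261.1,309]],.056,'wrist',p);print(P.round(4))
print(px2w([[212,40],[298,44],[209,114],[293,120]],.05,'wrist',p).round(4))
E
```

```text
[[ 0.5246 -0.0943  0.056 ]
 [ 0.5252 -0.2637  0.056 ]
 [ 0.5244 -0.1103  0.056 ]
 [ 0.5243 -0.1395  0.056 ]
 [ 0.5245 -0.1703  0.056 ]
 [ 0.5239 -0.1895  0.056 ]
 [ 0.5533 -0.1012  0.056 ]
 [ 0.5546 -0.2642  0.056 ]]
[[ 0.5047  0.0406  0.05  ]
 [ 0.5884  0.0371  0.05  ]
 [ 0.4991 -0.0299  0.05  ]
 [ 0.5861 -0.0359  0.05  ]]
```

Gap ≈ 29 mm, with the fence aligned to the world axes to within about 0.3°. Button at (0.544, 0.003). I'll press the button next.

```bash
python3 -m jog '[{"grip":255,"travel":[-0.1,3,-1],"twist":0},{"grip":255,"travel":[-0.1,3,-3],"twist":0},{"grip":255,"travel":[-0.1,2.9,-3],"twist":0},{"grip":255,"travel":[0,0,-4],"twist":0},{"grip":255,"travel":[0,0,-2.8],"twist":0},{"grip":255,"travel":[0,0,0],"twist":0},{"grip":255,"travel":[0,0,0],"twist":0}]'
python3 -m jog '[{"grip":255,"travel":[0,0,-0.4],"twist":0},{"grip":255,"travel":[0,0,-0.4],"twist":0},{"grip":255,"travel":[0,0,-0.2],"twist":0},{"grip":255,"travel":[0,0,0],"twist":0}]'
```

```text
time: 3.9
position: [0.5443, 0.0012, 0.1067]
tool_rot: [0.708, 0.707, -0.0, -0.0]
ft_force: [0.5, 0.3, 0.2]
grip_width: 0.0391
time: 4.3
position: [0.5442, 0.0014, 0.0969]
tool_rot: [0.707, 0.707, 0.0, 0.0]
ft_force: [0.3, -0.2, -0.5]
grip_width: 0.0066
```

```bash
python3 -m jog '[{"grip":255,"travel":[0,0,0],"twist":0},{"grip":255,"travel":[0,0,-0.3],"twist":0},{"grip":255,"travel":[0,0,0],"twist":0}]'
python3 -m jog '[{"grip":255,"travel":[0,0,-0.2],"twist":0},{"grip":255,"travel":[0,0,0],"twist":0}]'
python3 -m jog '[{"grip":255,"travel":[0,0,-0.2],"twist":0},{"grip":255,"travel":[0,0,0],"twist":0}]'
```

```text
time: 4.6
position: [0.5443, 0.0015, 0.0935]
tool_rot: [0.707, 0.707, 0.0, 0.0]
ft_force: [-0.3, 0.2, 0.9]
grip_width: 0.0006
time: 4.8
position: [0.5443, 0.0015, 0.0916]
tool_rot: [0.707, 0.707, 0.0, 0.0]
ft_force: [0.2, -0.3, 2.9]
grip_width: 0.0003
time: 5.0
position: [0.5443, 0.0015, 0.0896]
tool_rot: [0.707, 0.707, 0.0, 0.0]
ft_force: [-0.0, -1.2, 3.9]
grip_width: 0.0006
```

```bash
python3 -m jog '[{"grip":255,"travel":[0,0,-0.2],"twist":0},{"grip":255,"travel":[0,0,0],"twist":0}]'
python3 -m jog '[{"grip":255,"travel":[0,0,-0.15],"twist":0},{"grip":255,"travel":[0,0,0],"twist":0}]'
```

```text
time: 5.2
position: [0.5443, 0.0015, 0.0884]
tool_rot: [0.707, 0.707, 0.0, 0.0]
ft_force: [-1.5, -0.1, 9.1]
grip_width: 0.0006
time: 5.4
position: [0.5444, 0.0015, 0.0882]
tool_rot: [0.707, 0.707, 0.0, 0.001]
ft_force: [-3.8, 1.0, 18.5]
grip_width: 0.0002
```

The button bottomed out at 18 N. Next I'll release it and go look at the rack.

```bash
python3 -m jog '[{"grip":255,"travel":[0,0,2],"twist":0},{"grip":255,"travel":[0,0,4],"twist":0},{"grip":100,"travel":[0,2,4],"twist":0},{"grip":100,"travel":[0,3,3],"twist":0},{"grip":100,"travel":[0,4,2],"twist":0},{"grip":100,"travel":[0,4,0],"twist":0},{"grip":100,"travel":[0,1,0],"twist":0},{"grip":100,"travel":[0,0,0],"twist":0}]'
python3 - <<'E'
from h import *
im,o=snap('wrist','w2');print(o['position'],o['q'],o['time'])
for t in ['rack','yellow_packer','wedge','blue_packer','start_top']:
        print(t,[(np.round(d['at'],3).tolist(),round(d['p'],2)) for d in search_frame(t,'wrist')[:2]])
E
```

```text
time: 6.2
position: [0.5434, 0.143, 0.2354]
tool_rot: [0.706, 0.708, -0.001, -0.0]
ft_force: [-0.3, -1.2, -1.1]
grip_width: 0.0405
[0.54337206 0.14301055 0.23540248] [ 5.85629554e-02  4.54211475e-01  1.60213588e+00 -1.51086016e-04
  1.08649033e+00  5.59087921e-02] 6.2
rack [([0.547, 0.189, 0.007], 0.61)]
yellow_packer [([0.498, 0.192, 0.065], 0.57)]
wedge [([0.547, 0.188, 0.081], 0.89)]
blue_packer [([0.593, 0.179, 0.064], 0.85)]
start_top [([0.546, 0.001, 0.069], 0.86)]
```

View pics/w2.png

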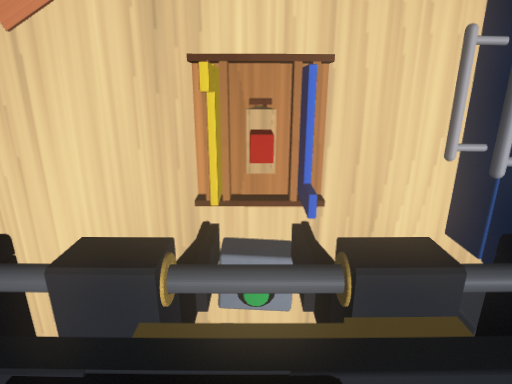

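The rack spans (190–333, 55–207). The yellow tab is at about (204,76), the red grip at (261,147) and the blue tab at (312,205). Now I'll measure by colour.

```bash
python3 - <<'E'
from h import *
p=np.load('pics/w2.npy'); im=cv2.imread('pics/w2.png'); hsv=cv2.cvtColor(im,cv2.COLOR_BGR2HSV)
c=im[50:222,180:340];cv2.imwrite('pics/w2c.png',cv2.resize(c,None,fx=3.7,fy=3.4,interpolation=cv2.INTER_CUBIC))
# bright yellow vs rows
for n,lo,hi in (('y',(22,180,60),(34,255,255)),('b',(105,150,40),(125,255,255)),('r',(0,200,60),(6,255,255))):
    m=cv2.inRange(hsv,lo,hi)[:225,:340]; 
    print(n,[(r,int(np.where(m[r])[0].min()),int(np.where(m[r])[0].max()),int(hsv[r,np.where(m[r])[0],2].max())) for r in range(50,225,6) if m[r].any()])
E
```

```text
y [(62, 198, 207, 225), (68, 199, 218, 229), (74, 199, 218, 229), (80, 199, 218, 231), (86, 200, 218, 231), (92, 207, 218, 219), (98, 207, 218, 231), (104, 207, 219, 229), (110, 207, 219, 229), (116, 207, 219, 228), (122, 208, 219, 230), (128, 208, 219, 231), (134, 208, 219, 228), (140, 208, 220, 229), (146, 209, 220, 229), (152, 209, 220, 231), (158, 209, 220, 231), (164, 209, 220, 229), (170, 210, 220, 228), (176, 210, 220, 228), (182, 210, 221, 231), (188, 210, 221, 231), (194, 211, 220, 228), (200, 211, 218, 228)]
b [(68, 309, 316, 210), (74, 309, 315, 206), (80, 309, 315, 206), (86, 308, 315, 206), (92, 308, 314, 207), (98, 308, 314, 206), (104, 308, 313, 205), (110, 307, 313, 207), (116, 307, 313, 206), (122, 307, 312, 206), (128, 307, 312, 206), (134, 306, 312, 205), (140, 306, 311, 205), (146, 306, 311, 205), (152, 306, 311, 205), (158, 305, 310, 204), (164, 305, 310, 205), (170, 305, 310, 205), (176, 305, 309, 203), (182, 304, 309, 204), (200, 310, 315, 202), (206, 309, 315, 202), (212, 309, 314, 202)]
r []
```

View pics/w2c.png

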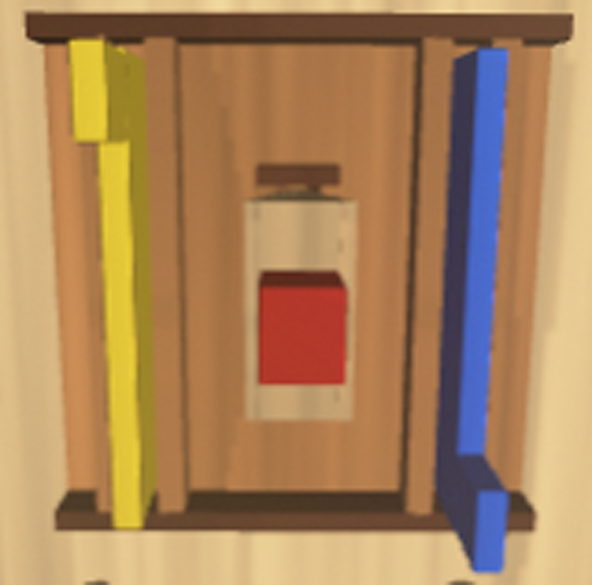

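```bash
python3 - <<'E'
from h import *
p=np.load('pics/w2.npy')
def f(n,pts,z):
    a=np.array(pts,float)/[3.7,3.4]+[180,50]; w=px2w(a,z,'wrist',p); print(n,w[:,:2].round(4).tolist(),'mean',w.mean(0).round(4))
f('ytab',[(70,40),(104,40),(74,141),(107,141)],.1)
f('yplate',[(98,141),(131,141),(113,527),(143,527)],.064)
f('bplate',[(477,48),(507,48),(458,455),(487,455)],.064)
f('btab',[(477,490),(507,490),(474,571),(503,571)],.1)
f('red',[(260,285),(347,288),(260,384),(346,382)],.118)
f('rackfar',[(26,14),(573,16)],.032);f('racknear',[(57,512),(535,512),(57,528),(534,528)],.032)
E
```

```text
ytab [[0.4968, 0.2454], [0.5043, 0.2454], [0.4966, 0.2221], [0.5041, 0.2221]] mean [0.5005 0.2338 0.1   ]
yplate [[0.4967, 0.222], [0.5051, 0.222], [0.4962, 0.108], [0.5047, 0.108]] mean [0.5006 0.165  0.064 ]
bplate [[0.5921, 0.2465], [0.5996, 0.2465], [0.5927, 0.1314], [0.6007, 0.1314]] mean [0.5963 0.189  0.064 ]
btab [[0.5921, 0.1322], [0.5996, 0.1322], [0.5926, 0.1087], [0.6, 0.1087]] mean [0.5961 0.1204 0.1   ]
red [[0.5389, 0.1893], [0.5579, 0.1886], [0.5388, 0.1652], [0.5581, 0.1658]] mean [0.5484 0.1772 0.118 ]
rackfar [[0.4736, 0.2582], [0.6229, 0.258]] mean [0.5483 0.2581 0.032 ]
racknear [[0.4741, 0.1015], [0.6226, 0.102], [0.4738, 0.0957], [0.6227, 0.0962]] mean [0.5483 0.0989 0.032 ]
```

The points agree: rack centre (0.548, 0.177) and aligned with the world axes, yellow tab (0.5005, 0.2338), blue tab (0.596, 0.1205), wedge (0.5484, 0.1772). Picking the yellow packer now.

```bash
python3 -m jog '[{"grip":100,"travel":[-2.2,4.5,-1],"twist":0},{"grip":100,"travel":[-2.1,4.6,-2],"twist":0},{"grip":100,"travel":[0,0,-4],"twist":0},{"grip":100,"travel":[0,0,-4],"twist":0},{"grip":100,"travel":[0,0,-2.0],"twist":0},{"grip":100,"travel":[0,0,0],"twist":0},{"grip":100,"travel":[0,0,0],"twist":0}]' 25
```

```text
time: 7.2
position: [0.5038, 0.2273, 0.1079]
tool_rot: [0.708, 0.707, -0.0, -0.0]
ft_force: [-0.1, -0.8, 0.7]
grip_width: 0.0531
```

```bash
python3 -m jog '[{"grip":100,"travel":[-0.3,0.65,0],"twist":0},{"grip":100,"travel":[0,0,-1],"twist":0},{"grip":100,"travel":[0,0,0],"twist":0},{"grip":255,"travel":[0,0,0],"twist":0},{"grip":255,"travel":[0,0,0],"twist":0},{"grip":255,"travel":[0,0,0],"twist":0},{"grip":255,"travel":[0,0,0],"twist":0},{"grip":255,"travel":[0,0,0],"twist":0}]' 25
python3 -m jog '[{"grip":255,"travel":[0,0,0],"twist":0},{"grip":255,"travel":[0,0,0],"twist":0}]'
```

```text
time: 8.0
position: [0.5004, 0.2344, 0.098]
tool_rot: [0.707, 0.707, 0.0, 0.0]
ft_force: [-1.0, 0.0, 0.3]
grip_width: 0.0207
time: 8.2
position: [0.5003, 0.2344, 0.0979]
tool_rot: [0.707, 0.707, -0.0, 0.0]
ft_force: [-0.1, 0.2, 0.2]
grip_width: 0.0078
```

```bash
python3 -m jog '[{"grip":255,"travel":[0,0,2],"twist":0},{"grip":255,"travel":[0,0,4],"twist":0},{"grip":255,"travel":[0,0,4],"twist":0},{"grip":255,"travel":[0,0,2],"twist":0},{"grip":255,"travel":[0,-3,0],"twist":0},{"grip":255,"travel":[0,-4,0],"twist":0},{"grip":255,"travel":[0.5,-4,0],"twist":0},{"grip":255,"travel":[0.5,-4,0],"twist":0}]'
python3 -m jog '[{"grip":255,"travel":[0.5,-4,0],"twist":0},{"grip":255,"travel":[0.5,-4,0],"twist":0},{"grip":255,"travel":[0.5,-4,0],"twist":0},{"grip":255,"travel":[0.3,-4,0],"twist":0},{"grip":255,"travel":[0,-3,-2],"twist":0},{"grip":255,"travel":[0,-1.7,-2],"twist":0},{"grip":255,"travel":[0,0,-2],"twist":0},{"grip":255,"travel":[0,0,0],"twist":0}]'
python3 - <<'E'
from h import *
im,o=snap('wrist','w3');print(o['position'],o['tool_rot'],o['ft_force'],o['time'],o['grip_width'])
c=im[130:384,150:350,::-1];cv2.imwrite('pics/w3c.png',cv2.resize(c,None,fx=3,fy=2.3,interpolation=cv2.INTER_CUBIC))
E
```

```text
time: 9.0
position: [0.5098, 0.0833, 0.2179]
tool_rot: [0.707, 0.707, -0.0, -0.0]
ft_force: [0.3, 0.3, -0.1]
grip_width: 0.0075
time: 9.8
position: [0.5261, -0.1224, 0.1553]
tool_rot: [0.708, 0.706, -0.001, -0.003]
ft_force: [-0.8, 0.7, -1.5]
grip_width: 0.0075
[ 0.52607772 -0.12244415  0.15529879] [ 0.70791226  0.70629204 -0.00112668 -0.00324239] [-0.78473559  0.66085066 -1.48043974] 9.8 0.007509781529485128
```

View pics/w3c.png

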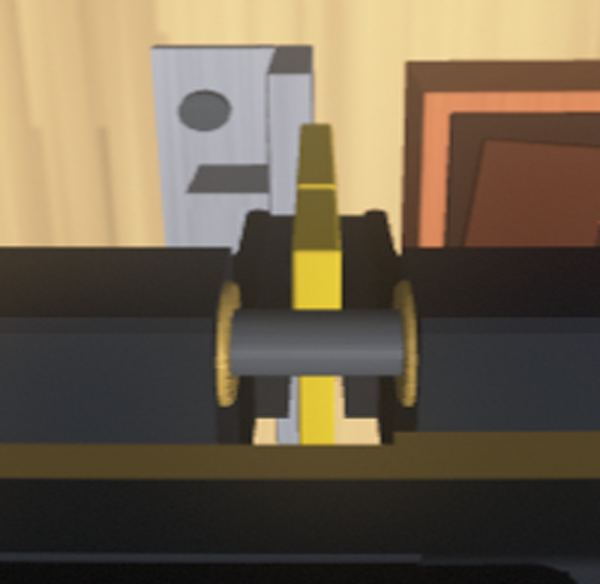

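```bash
python3 - <<'E'
from h import *
p=np.load('pics/w3.npy');im=cv2.imread('pics/w3.png').astype(int)
for r in (166,175,190): print(r,im[r,232:262].sum(1)//3, im[r,280:300].sum(1)//3)
print(px2w([[239.3,162.2],[254.3,162.2],[291.3,170],[238,175],[254,175],[290.5,175]],.056,'wrist',p).round(4))
E
```

```text
166 [184 182 184 186 186 186 164 157 183 180 177 177 177 179 180 181 182 184
 184 184 183 160 154 189 196 194 191 189 187 187] [201 199 200 199 175 115  81  81  80  82  85  86  85  86  86  86  85  87
  85  86]
175 [183 181 182 186 185 185 163 155 180 178 177 176 176 177 179 181 181 183
 183 184 183 166 162 188 195 193 191 190 188 187] [199 199 198 198 166  93  78  79  78  78  83 121 151 155 157 159 160 158
 156 156]
190 [181 179 179 181 182 181 159 144 170 177 177 176 175 177 178 181 182 154
 100  91  91  91  90  91  91  90  91  93 126 170] [198 198 197 197 159  76  76  75  75  74  93 132 154 154 156 158 156 155
 153 120]
[[ 0.513  -0.0953  0.056 ]
 [ 0.5246 -0.0953  0.056 ]
 [ 0.5533 -0.1015  0.056 ]
 [ 0.5118 -0.1055  0.056 ]
 [ 0.5243 -0.1055  0.056 ]
 [ 0.5528 -0.1055  0.056 ]]
```

Gap ≈ 28.5–29 mm, so one packer leaves about 20.5–21 mm. The wedge should then bite roughly 52 mm down, with its toe 3–4 mm above the bench. I'll try one packer first and insert yellow along the fence.

```bash
python3 -m jog '[{"grip":255,"travel":[0.1,0,0],"twist":0},{"grip":255,"travel":[0,0,-1],"twist":0},{"grip":255,"travel":[0,0,-1],"twist":0},{"grip":255,"travel":[0,0,0],"twist":0}]'
python3 -m jog '[{"grip":255,"travel":[0,0,-1.5],"twist":0},{"grip":255,"travel":[0,0,-1.5],"twist":0},{"grip":255,"travel":[0,0,-1],"twist":0},{"grip":255,"travel":[0,0,-0.5],"twist":0},{"grip":255,"travel":[0,0,0],"twist":0}]'
```

```text
time: 10.25
position: [0.5288, -0.122, 0.1368]
tool_rot: [0.707, 0.707, -0.0, -0.001]
ft_force: [0.1, 0.4, -0.4]
grip_width: 0.0077
time: 10.75
position: [0.5291, -0.1224, 0.0923]
tool_rot: [0.707, 0.707, -0.0, -0.0]
ft_force: [-0.8, 0.1, -1.2]
grip_width: 0.0081
```

```bash
python3 -m jog '[{"grip":255,"travel":[0,0,-0.15],"twist":0},{"grip":255,"travel":[0,0,-0.15],"twist":0},{"grip":255,"travel":[0,0,0],"twist":0}]'
python3 -m jog '[{"grip":255,"travel":[-0.1,0,0],"twist":0},{"grip":255,"travel":[0,0,0],"twist":0}]'
```

```text
time: 11.05
position: [0.5293, -0.1226, 0.0901]
tool_rot: [0.707, 0.707, 0.0, 0.0]
ft_force: [-0.2, -0.4, -0.2]
grip_width: 0.0077
time: 11.25
position: [0.5287, -0.1227, 0.0902]
tool_rot: [0.707, 0.707, 0.0, 0.001]
ft_force: [0.9, 0.7, -0.8]
grip_width: 0.0074
```

```bash
python3 -m jog '[{"grip":255,"travel":[0,0,-0.1],"twist":0},{"grip":255,"travel":[-0.1,0,0],"twist":0},{"grip":255,"travel":[0,0,0],"twist":0}]'
python3 -m jog '[{"grip":255,"travel":[-0.1,0,0],"twist":0},{"grip":255,"travel":[0,0,0],"twist":0}]'
```

```text
time: 11.55
position: [0.5285, -0.1228, 0.0899]
tool_rot: [0.707, 0.707, 0.001, 0.001]
ft_force: [1.4, 1.8, 5.2]
grip_width: 0.0076
time: 11.75
position: [0.5283, -0.1228, 0.0898]
tool_rot: [0.707, 0.707, 0.001, 0.002]
ft_force: [3.7, 2.8, 6.3]
grip_width: 0.0079
```

The packer is standing on the bench and touching the fence. Release and move to the wedge.

```bash
python3 -m jog '[{"grip":220,"travel":[0.1,0,0.05],"twist":0},{"grip":200,"travel":[0,0,0],"twist":0},{"grip":170,"travel":[0,0,0],"twist":0},{"grip":150,"travel":[0,0,0],"twist":0},{"grip":150,"travel":[0,0,1],"twist":0},{"grip":150,"travel":[0,0,3],"twist":0},{"grip":130,"travel":[0,0,4],"twist":0},{"grip":130,"travel":[0,0,0],"twist":0}]'
python3 - <<'E'
from h import *
im,o=snap('wrist','w4');print(o['position'],o['tool_rot'],o['time'],o['grip_width'])
c=im[130:384,150:350,::-1];cv2.imwrite('pics/w4c.png',cv2.resize(c,None,fx=3,fy=2.3,interpolation=cv2.INTER_CUBIC))
E
```

```text
time: 12.55
position: [0.5304, -0.1239, 0.1745]
tool_rot: [0.707, 0.707, 0.002, 0.005]
ft_force: [-0.3, -0.4, -0.1]
grip_width: 0.0409
[ 0.53036668 -0.12393655  0.17448775] [0.7072709  0.70692275 0.00181184 0.00498141] 12.55 0.04090213587598226
```

View pics/w4c.png

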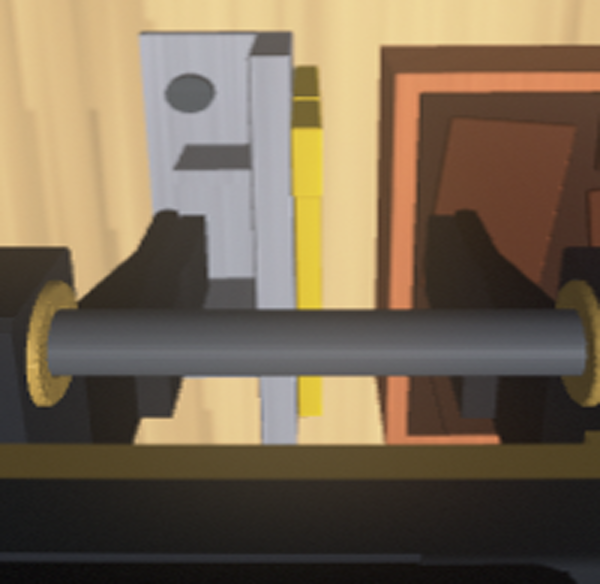

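Yellow stands flush against the fence (crop x 294–322), with the panel edge at about 392. The far fence end is visible, so the packer is inside the gap. The remaining width by ratio is about 20 mm. Now the wedge.

```bash
python3 -m jog '[{"grip":90,"travel":[0.2,1,2],"twist":0},{"grip":90,"travel":[0.3,4,1],"twist":0},{"grip":90,"travel":[0.3,4,0],"twist":0},{"grip":90,"travel":[0.3,4,0],"twist":0},{"grip":90,"travel":[0.3,4,0],"twist":0},{"grip":90,"travel":[0.2,4,0],"twist":0},{"grip":90,"travel":[0.2,4,0],"twist":0},{"grip":90,"travel":[0,3,0],"twist":0}]'
python3 -m jog '[{"grip":90,"travel":[0,1,0],"twist":0},{"grip":90,"travel":[0,0,0],"twist":0},{"grip":90,"travel":[0,0,0],"twist":0}]'
```

```text
time: 13.4
position: [0.5443, 0.1596, 0.1984]
tool_rot: [0.707, 0.707, -0.001, -0.001]
ft_force: [0.1, -0.1, 0.4]
grip_width: 0.0567
time: 13.7
position: [0.5449, 0.1665, 0.1989]
tool_rot: [0.707, 0.707, -0.001, -0.0]
ft_force: [0.2, -0.3, 0.2]
grip_width: 0.0561
```

```bash
python3 -m jog '[{"grip":90,"travel":[0.35,1.07,-1],"twist":0},{"grip":90,"travel":[0,0,-3],"twist":0},{"grip":90,"travel":[0,0,-3],"twist":0},{"grip":90,"travel":[0,0,-1.9],"twist":0},{"grip":90,"travel":[0,0,0],"twist":0}]'
python3 -m jog '[{"grip":255,"travel":[0,0,0],"twist":0},{"grip":255,"travel":[0,0,0],"twist":0},{"grip":255,"travel":[0,0,0],"twist":0},{"grip":255,"travel":[0,0,0],"twist":0},{"grip":255,"travel":[0,0,0],"twist":0},{"grip":255,"travel":[0,0,0],"twist":0}]' 50
```

```text
time: 14.2
position: [0.5468, 0.177, 0.107]
tool_rot: [0.708, 0.706, -0.003, -0.002]
ft_force: [-0.8, -0.2, 0.2]
grip_width: 0.0566
time: 14.8
position: [0.5491, 0.1782, 0.1109]
tool_rot: [0.707, 0.707, 0.0, 0.0]
ft_force: [-1.1, -0.0, 1.9]
grip_width: 0.0201
```

```bash
python3 -m jog '[{"grip":255,"travel":[0,0,2],"twist":0},{"grip":255,"travel":[0,0,4],"twist":0},{"grip":255,"travel":[0,0,4],"twist":0},{"grip":255,"travel":[0,-2,2],"twist":0},{"grip":255,"travel":[0,-4,0],"twist":0},{"grip":255,"travel":[-0.1,-4,0],"twist":0},{"grip":255,"travel":[-0.1,-4,0],"twist":0},{"grip":255,"travel":[-0.1,-4,0],"twist":0}]'
python3 -m jog '[{"grip":255,"travel":[-0.1,-4,0],"twist":0},{"grip":255,"travel":[-0.1,-4,0],"twist":0},{"grip":255,"travel":[-0.1,-4,0],"twist":0},{"grip":255,"travel":[0,-3,0],"twist":0},{"grip":255,"travel":[0,-2,0],"twist":0},{"grip":255,"travel":[0,0,0],"twist":0},{"grip":255,"travel":[0,0,0],"twist":0}]'
```

```text
time: 15.6
position: [0.5453, -0.0031, 0.2304]
tool_rot: [0.707, 0.707, -0.0, -0.0]
ft_force: [0.9, 0.6, -1.0]
grip_width: 0.0197
time: 16.3
position: [0.5423, -0.1717, 0.2301]
tool_rot: [0.708, 0.706, 0.0, -0.001]
ft_force: [-0.4, 0.7, -1.3]
grip_width: 0.0194
```

```bash
python3 -m jog '[{"grip":255,"travel":[0.1,-0.8,0],"twist":0},{"grip":255,"travel":[0,0,-2.5],"twist":0},{"grip":255,"travel":[0,0,-2.5],"twist":0},{"grip":255,"travel":[0,0,-1.5],"twist":0},{"grip":255,"travel":[0,0,0],"twist":0}]'
python3 - <<'E'
from h import *
im,o=snap('wrist','w5');im2,_=snap('side','s5');print(o['position'],o['ft_force'],o['time'])
a=cv2.resize(im[130:384,150:350,::-1],(400,508)); s=cv2.resize(im2[150:350,200:360,::-1],(400,508)); 
cv2.imwrite('pics/w5c.png',np.hstack([a,s]))
E
```

```text
time: 16.8
position: [0.5424, -0.1782, 0.1632]
tool_rot: [0.707, 0.707, -0.001, -0.003]
ft_force: [-0.2, 0.8, -1.1]
grip_width: 0.0197
[ 0.54235501 -0.17820343  0.16318017] [-0.2305423   0.82780809 -1.10096273] 16.8
```

View pics/w5c.png

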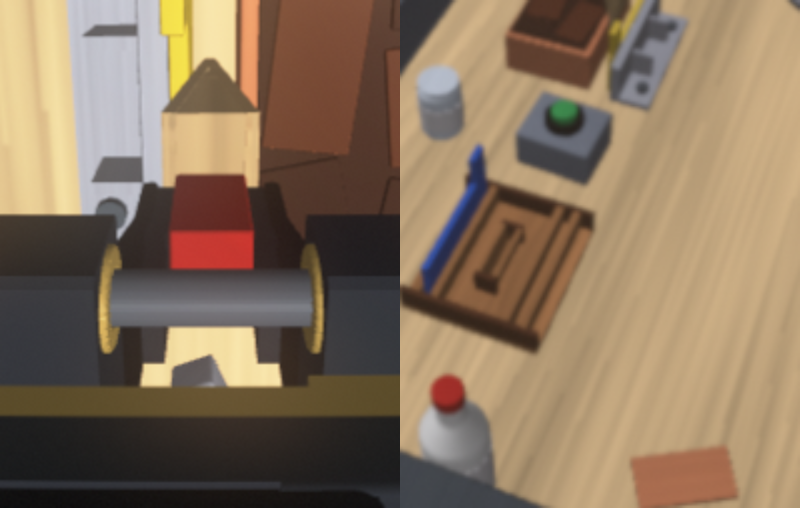

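The wedge is gripped upright, with its toe (wrist crop ~210,60) heading between packer and panel. The button is back up, and blue is still in the rack. Descending.

```bash
python3 -m jog '[{"grip":255,"travel":[0.05,0,-1],"twist":0},{"grip":255,"travel":[0,0,-1],"twist":0},{"grip":255,"travel":[0,0,0],"twist":0}]'
python3 -m jog '[{"grip":255,"travel":[0,0,-1],"twist":0},{"grip":255,"travel":[0,0,-1],"twist":0},{"grip":255,"travel":[0,0,0],"twist":0}]'
python3 -m jog '[{"grip":255,"travel":[0,0,-0.4],"twist":0},{"grip":255,"travel":[0,0,0],"twist":0}]'
```

```text
time: 17.2
position: [0.5435, -0.1794, 0.1442]
tool_rot: [0.707, 0.707, -0.0, -0.001]
ft_force: [-0.2, 0.8, -1.4]
grip_width: 0.0195
time: 17.5
position: [0.5432, -0.1794, 0.1236]
tool_rot: [0.707, 0.707, -0.0, -0.002]
ft_force: [-0.5, 0.3, -1.8]
grip_width: 0.0193
time: 17.7
position: [0.5441, -0.1798, 0.1209]
tool_rot: [0.707, 0.707, -0.0, -0.0]
ft_force: [-1.1, -0.1, -1.3]
grip_width: 0.0197
```

```bash
python3 -m jog '[{"grip":255,"travel":[0,0,-0.4],"twist":0},{"grip":255,"travel":[0,0,0],"twist":0}]'
python3 -m jog '[{"grip":255,"travel":[0,0,-0.3],"twist":0},{"grip":255,"travel":[0,0,0],"twist":0}]'
python3 -m jog '[{"grip":255,"travel":[0,0,-0.2],"twist":0},{"grip":255,"travel":[0,0,0],"twist":0}]'
```

```text
time: 17.9
position: [0.5441, -0.1798, 0.1171]
tool_rot: [0.707, 0.707, -0.0, -0.0]
ft_force: [-0.8, 0.1, -0.5]
grip_width: 0.0196
time: 18.1
position: [0.5441, -0.1798, 0.1141]
tool_rot: [0.707, 0.707, -0.0, -0.0]
ft_force: [0.1, 0.4, -1.2]
grip_width: 0.0198
time: 18.3
position: [0.5442, -0.1798, 0.1122]
tool_rot: [0.707, 0.707, -0.0, -0.0]
ft_force: [0.2, -1.1, -1.0]
grip_width: 0.0196
```

```bash
python3 -m jog '[{"grip":255,"travel":[0,0,-0.2],"twist":0},{"grip":255,"travel":[0,0,0],"twist":0}]'
python3 -m jog '[{"grip":255,"travel":[0,0,-0.15],"twist":0},{"grip":255,"travel":[0,0,0],"twist":0}]'
python3 -m jog '[{"grip":255,"travel":[0,0,-0.1],"twist":0},{"grip":255,"travel":[0,0,0],"twist":0}]'
```

```text
time: 18.5
position: [0.5441, -0.1798, 0.1101]
tool_rot: [0.707, 0.707, -0.0, -0.0]
ft_force: [0.5, -0.3, -0.7]
grip_width: 0.0198
time: 18.7
position: [0.5439, -0.1797, 0.1086]
tool_rot: [0.707, 0.707, -0.0, -0.0]
ft_force: [-0.6, -0.2, -0.7]
grip_width: 0.0196
time: 18.9
position: [0.5438, -0.1797, 0.1077]
tool_rot: [0.707, 0.707, -0.0, -0.001]
ft_force: [-0.4, -0.6, -0.4]
grip_width: 0.0196
```

```bash
python3 -m jog '[{"grip":255,"travel":[0,0,-0.1],"twist":0},{"grip":255,"travel":[0,0,0],"twist":0}]'
python3 -m jog '[{"grip":255,"travel":[0,0,-0.1],"twist":0},{"grip":255,"travel":[0,0,0],"twist":0}]'
```

```text
time: 19.1
position: [0.5437, -0.1797, 0.1067]
tool_rot: [0.707, 0.707, -0.0, -0.001]
ft_force: [-3.0, 0.0, 0.6]
grip_width: 0.0199
time: 19.3
position: [0.5436, -0.1797, 0.1058]
tool_rot: [0.707, 0.707, -0.0, -0.001]
ft_force: [-3.9, -0.2, 2.7]
grip_width: 0.0197
```

```bash
python3 -m jog '[{"grip":255,"travel":[-0.05,0,0],"twist":0},{"grip":255,"travel":[0,0,0],"twist":0}]'
python3 -m jog '[{"grip":255,"travel":[0,0,-0.07],"twist":0},{"grip":255,"travel":[0,0,0],"twist":0}]'
```

```text
time: 19.5
position: [0.5435, -0.1797, 0.1058]
tool_rot: [0.707, 0.707, -0.0, -0.0]
ft_force: [-3.3, 0.7, 0.6]
grip_width: 0.0194
time: 19.7
position: [0.5435, -0.1797, 0.1054]
tool_rot: [0.707, 0.707, -0.0, -0.0]
ft_force: [-4.8, -0.2, 4.3]
grip_width: 0.0196
```

```bash
python3 -m jog '[{"grip":255,"travel":[-0.05,0,0],"twist":0},{"grip":255,"travel":[0,0,0],"twist":0}]'
python3 -m jog '[{"grip":255,"travel":[0,0,-0.05],"twist":0},{"grip":255,"travel":[0,0,0],"twist":0}]'
```

```text
time: 19.9
position: [0.5435, -0.1797, 0.1054]
tool_rot: [0.707, 0.707, 0.0, 0.0]
ft_force: [-4.5, 1.5, 4.2]
grip_width: 0.0195
time: 20.1
position: [0.5435, -0.1798, 0.1052]
tool_rot: [0.707, 0.707, 0.0, 0.0]
ft_force: [-4.2, 2.6, 6.6]
grip_width: 0.0195
```

```bash
python3 -m jog '[{"grip":255,"travel":[0,0,-0.1],"twist":0},{"grip":255,"travel":[0,0,0],"twist":0}]'
python3 -m jog '[{"grip":255,"travel":[0,0,-0.1],"twist":0},{"grip":255,"travel":[0,0,0],"twist":0},{"grip":255,"travel":[0,0,0],"twist":0}]'
```

```text
time: 20.3
position: [0.5435, -0.1798, 0.1049]
tool_rot: [0.707, 0.707, 0.0, 0.0]
ft_force: [-4.5, 1.9, 12.0]
grip_width: 0.0195
time: 20.6
position: [0.5435, -0.1799, 0.1047]
tool_rot: [0.707, 0.707, 0.0, 0.0]
ft_force: [-6.0, 1.4, 16.5]
grip_width: 0.0195
```

It bites at about 16 N with the estimated toe about 2 mm above the bench. To tell a jam from bench contact, I'll unload it gently and see whether it sticks.

```bash
python3 -m jog '[{"grip":255,"travel":[0,0,0.3],"twist":0},{"grip":255,"travel":[0,0,0],"twist":0}]'
python3 -m jog '[{"grip":255,"travel":[0,0,0.1],"twist":0},{"grip":255,"travel":[0,0,0],"twist":0}]'
python3 -m jog '[{"grip":255,"travel":[0,0,0.1],"twist":0},{"grip":255,"travel":[0,0,0],"twist":0}]'
```

```text
time: 20.8
position: [0.5435, -0.1799, 0.1058]
tool_rot: [0.707, 0.707, 0.0, 0.0]
ft_force: [-3.0, 0.6, 3.4]
grip_width: 0.0196
time: 21.0
position: [0.5435, -0.1799, 0.1062]
tool_rot: [0.707, 0.707, 0.0, 0.0]
ft_force: [-2.1, 1.3, -2.1]
grip_width: 0.0197
time: 21.2
position: [0.5436, -0.1801, 0.1076]
tool_rot: [0.707, 0.707, 0.0, 0.0]
ft_force: [-1.2, -1.0, -1.2]
grip_width: 0.0198
```

One packer bites at a TCP height that puts the toe only about 2 mm above the bench, and it barely sticks. That fits G ≈ 29.3 mm but leaves almost no clearance. This gap calls for both packers, which should put the toe about 28 mm down. I'll set the wedge back in its slot and fetch blue.

```bash
python3 -m jog '[{"grip":255,"travel":[0,0,1],"twist":0},{"grip":255,"travel":[0,0,3],"twist":0},{"grip":255,"travel":[0,0,4],"twist":0},{"grip":255,"travel":[0,0,4],"twist":0},{"grip":255,"travel":[0,2,0.5],"twist":0},{"grip":255,"travel":[0.1,4,0],"twist":0},{"grip":255,"travel":[0.1,4,0],"twist":0},{"grip":255,"travel":[0.1,4,0],"twist":0}]'
python3 -m jog '[{"grip":255,"travel":[0.1,4,0],"twist":0},{"grip":255,"travel":[0.1,4,0],"twist":0},{"grip":255,"travel":[0.1,4,0],"twist":0},{"grip":255,"travel":[0,4,0],"twist":0},{"grip":255,"travel":[0,3,0],"twist":0},{"grip":255,"travel":[0,2,0],"twist":0},{"grip":255,"travel":[0,0,0],"twist":0},{"grip":255,"travel":[0,0,0],"twist":0}]'
```

```text
time: 22.0
position: [0.5474, -0.0389, 0.2343]
tool_rot: [0.708, 0.706, 0.001, 0.002]
ft_force: [0.6, -0.3, -1.3]
grip_width: 0.0195
time: 22.8
position: [0.5499, 0.1704, 0.2336]
tool_rot: [0.707, 0.707, 0.001, 0.001]
ft_force: [-0.8, -1.4, -0.5]
grip_width: 0.0196
```

```bash
python3 -m jog '[{"grip":255,"travel":[-0.08,0.78,0],"twist":0},{"grip":255,"travel":[0,0,-3],"twist":0},{"grip":255,"travel":[0,0,-3],"twist":0},{"grip":255,"travel":[0,0,-2.5],"twist":0},{"grip":255,"travel":[0,0,-0.5],"twist":0},{"grip":255,"travel":[0,0,0],"twist":0},{"grip":255,"travel":[0,0,0],"twist":0}]'
```

```text
time: 23.5
position: [0.5497, 0.1777, 0.1439]
tool_rot: [0.708, 0.707, 0.001, 0.001]
ft_force: [0.3, 0.4, -0.6]
grip_width: 0.0201
```

```bash
python3 -m jog '[{"grip":255,"travel":[-0.06,0.05,-1],"twist":0},{"grip":255,"travel":[0,0,-1],"twist":0},{"grip":255,"travel":[0,0,-0.8],"twist":0},{"grip":255,"travel":[0,0,-0.3],"twist":0},{"grip":255,"travel":[0,0,0],"twist":0},{"grip":255,"travel":[0,0,0],"twist":0}]'
python3 -m jog '[{"grip":255,"travel":[0,0,-0.15],"twist":0},{"grip":255,"travel":[0,0,0],"twist":0}]'
python3 -m jog '[{"grip":255,"travel":[0,0,-0.1],"twist":0},{"grip":255,"travel":[0,0,0],"twist":0}]'
```

```text
time: 24.1
position: [0.5479, 0.1785, 0.1116]
tool_rot: [0.707, 0.707, -0.0, -0.0]
ft_force: [0.1, 0.1, -1.6]
grip_width: 0.0196
time: 24.3
position: [0.5481, 0.1785, 0.1109]
tool_rot: [0.707, 0.707, 0.0, 0.0]
ft_force: [-0.1, 0.3, 3.9]
grip_width: 0.0196
time: 24.5
position: [0.5481, 0.1785, 0.1108]
tool_rot: [0.707, 0.707, 0.0, 0.0]
ft_force: [-1.6, -0.6, 10.3]
grip_width: 0.0198
```

The wedge seated at exactly the original height, so it didn't slip. That confirms the one-packer toe clearance was only about 2 mm. Release it and pick blue.

```bash
python3 -m jog '[{"grip":200,"travel":[0,0,0.25],"twist":0},{"grip":150,"travel":[0,0,0],"twist":0},{"grip":130,"travel":[0,0,0],"twist":0},{"grip":120,"travel":[0,0,0],"twist":0},{"grip":120,"travel":[0,0,2],"twist":0},{"grip":120,"travel":[0,0,3],"twist":0},{"grip":120,"travel":[2.4,-2.9,1],"twist":0},{"grip":120,"travel":[2.4,-2.9,0],"twist":0}]' 25
python3 -m jog '[{"grip":120,"travel":[0,0,0],"twist":0},{"grip":120,"travel":[0,0,0],"twist":0}]'
```

```text
time: 25.3
position: [0.5972, 0.1208, 0.1738]
tool_rot: [0.706, 0.708, 0.002, 0.001]
ft_force: [0.7, 0.2, 0.1]
grip_width: 0.0453
time: 25.5
position: [0.5959, 0.1197, 0.1712]
tool_rot: [0.708, 0.706, -0.0, -0.0]
ft_force: [-0.7, 1.5, 0.1]
grip_width: 0.046
```

```bash
python3 -m jog '[{"grip":120,"travel":[0,0.08,-3],"twist":0},{"grip":120,"travel":[0,0,-3],"twist":0},{"grip":120,"travel":[0,0,-1.2],"twist":0},{"grip":120,"travel":[0,0,0],"twist":0}]'
python3 -m jog '[{"grip":255,"travel":[0,0,0],"twist":0},{"grip":255,"travel":[0,0,0],"twist":0},{"grip":255,"travel":[0,0,0],"twist":0},{"grip":255,"travel":[0,0,0],"twist":0},{"grip":255,"travel":[0,0,0],"twist":0},{"grip":255,"travel":[0,0,0],"twist":0}]'
```

```text
time: 25.9
position: [0.5934, 0.1219, 0.0974]
tool_rot: [0.707, 0.707, -0.002, -0.002]
ft_force: [-0.3, 0.7, 0.7]
grip_width: 0.0458
time: 26.5
position: [0.5961, 0.1212, 0.1001]
tool_rot: [0.707, 0.707, 0.0, 0.0]
ft_force: [-0.1, 0.1, 0.1]
grip_width: 0.0077
```

```bash
python3 -m jog '[{"grip":255,"travel":[0,0,2],"twist":0},{"grip":255,"travel":[0,0,4],"twist":0},{"grip":255,"travel":[0,0,4],"twist":0},{"grip":255,"travel":[0,0,2.5],"twist":0},{"grip":255,"travel":[-0.4,-3,0],"twist":0},{"grip":255,"travel":[-0.6,-4,0],"twist":0},{"grip":255,"travel":[-0.6,-4,0],"twist":0},{"grip":255,"travel":[-0.6,-4,0],"twist":0}]'
python3 -m jog '[{"grip":255,"travel":[-0.6,-4,0],"twist":0},{"grip":255,"travel":[-0.6,-4,0],"twist":0},{"grip":255,"travel":[-0.6,-4,0],"twist":0},{"grip":255,"travel":[-0.6,-4,0],"twist":0},{"grip":255,"travel":[-0.5,-3,0],"twist":0},{"grip":255,"travel":[-0.4,-1.5,0],"twist":0},{"grip":255,"travel":[0,0,0],"twist":0},{"grip":255,"travel":[0,0,0],"twist":0}]'
```

```text
time: 27.3
position: [0.5732, -0.0299, 0.2246]
tool_rot: [0.707, 0.707, -0.0, -0.0]
ft_force: [0.5, 0.3, -0.3]
grip_width: 0.008
time: 28.1
position: [0.5406, -0.2326, 0.2244]
tool_rot: [0.707, 0.707, 0.0, -0.001]
ft_force: [0.2, -0.1, -1.3]
grip_width: 0.0079
```

```bash
python3 -m jog '[{"grip":255,"travel":[-0.1,-0.3,-2],"twist":0},{"grip":255,"travel":[0,0,-2.5],"twist":0},{"grip":255,"travel":[0,0,-2],"twist":0},{"grip":255,"travel":[0,0,0],"twist":0},{"grip":255,"travel":[0,0,0],"twist":0}]'
python3 - <<'E'
from h import *
im,o=snap('wrist','w6');print(o['position'],o['tool_rot'],o['time'])
c=im[60:384,150:350,::-1];cv2.imwrite('pics/w6c.png',cv2.resize(c,None,fx=3,fy=1.85,interpolation=cv2.INTER_CUBIC))
E
```

```text
time: 28.6
position: [0.5402, -0.2352, 0.1598]
tool_rot: [0.707, 0.708, 0.0, -0.0]
ft_force: [0.2, -0.5, -0.2]
grip_width: 0.0077
[ 0.54022054 -0.23516871  0.15977596] [ 7.06629604e-01  7.07583470e-01  7.92687180e-05 -4.78864509e-04] 28.6
```

View pics/w6c.png

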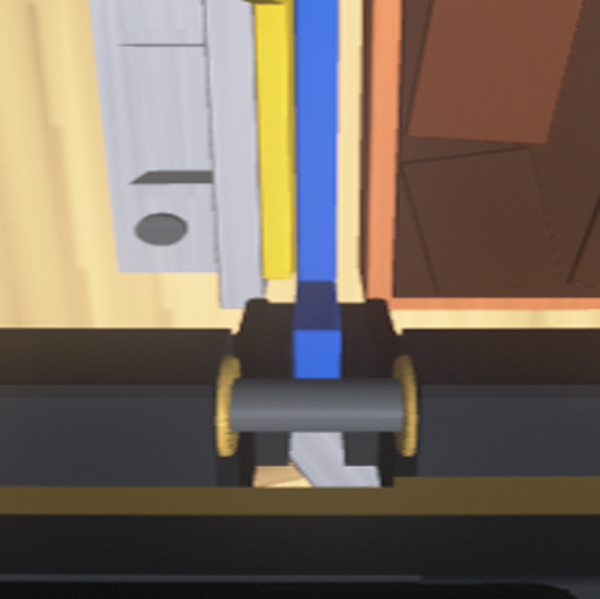

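Blue (crop x 295–337) hangs between yellow (257–295) and the panel (368), clear of both. Lowering.

```bash
python3 -m jog '[{"grip":255,"travel":[0,0,-1],"twist":0},{"grip":255,"travel":[0,0,-1.5],"twist":0},{"grip":255,"travel":[0,0,0],"twist":0}]'
python3 -m jog '[{"grip":255,"travel":[0,0,-1.5],"twist":0},{"grip":255,"travel":[0,0,-1.5],"twist":0},{"grip":255,"travel":[0,0,-1],"twist":0},{"grip":255,"travel":[0,0,0],"twist":0},{"grip":255,"travel":[0,0,0],"twist":0}]'
```

```text
time: 28.95
position: [0.5391, -0.2361, 0.1336]
tool_rot: [0.707, 0.707, -0.0, -0.001]
ft_force: [-0.3, 0.3, -1.6]
grip_width: 0.0075
time: 29.45
position: [0.5398, -0.2368, 0.0949]
tool_rot: [0.707, 0.707, -0.0, -0.0]
ft_force: [-0.9, 0.4, -1.4]
grip_width: 0.0075
```

```bash
python3 -m jog '[{"grip":255,"travel":[0,0,-0.25],"twist":0},{"grip":255,"travel":[-0.25,0,0],"twist":0},{"grip":255,"travel":[0,0,0],"twist":0}]'
python3 -m jog '[{"grip":255,"travel":[-0.1,0,-0.1],"twist":0},{"grip":255,"travel":[-0.1,0,0],"twist":0},{"grip":255,"travel":[0,0,0],"twist":0}]'
```

```text
time: 29.75
position: [0.5372, -0.2368, 0.0925]
tool_rot: [0.707, 0.707, -0.0, 0.0]
ft_force: [0.2, 0.4, -0.6]
grip_width: 0.0074
time: 30.05
position: [0.5368, -0.237, 0.092]
tool_rot: [0.707, 0.707, 0.001, 0.002]
ft_force: [2.6, 0.8, 5.3]
grip_width: 0.0079
```

```bash
python3 -m jog '[{"grip":220,"travel":[0.1,0,0.05],"twist":0},{"grip":200,"travel":[0,0,0],"twist":0},{"grip":170,"travel":[0,0,0],"twist":0},{"grip":150,"travel":[0,0,0],"twist":0},{"grip":150,"travel":[0,0,1],"twist":0},{"grip":150,"travel":[0,0,3],"twist":0},{"grip":120,"travel":[0,0,4],"twist":0},{"grip":120,"travel":[0,3,2],"twist":0}]'
python3 -m jog '[{"grip":90,"travel":[0.1,4,0],"twist":0},{"grip":90,"travel":[0.1,4,0],"twist":0},{"grip":90,"travel":[0,0,0],"twist":0},{"grip":90,"travel":[0,0,0],"twist":0}]'
python3 - <<'E'
from h import *
im,o=snap('wrist','w7');print(o['position'],o['tool_rot'],o['time'])
c=im[60:384,150:350,::-1];cv2.imwrite('pics/w7c.png',cv2.resize(c,None,fx=3,fy=1.85,interpolation=cv2.INTER_CUBIC))
E
```

```text
time: 30.85
position: [0.5387, -0.2107, 0.1955]
tool_rot: [0.709, 0.706, 0.0, 0.004]
ft_force: [1.3, 0.0, -0.0]
grip_width: 0.0432
time: 31.25
position: [0.5384, -0.126, 0.1924]
tool_rot: [0.706, 0.708, -0.0, 0.0]
ft_force: [-0.4, -0.3, 0.2]
grip_width: 0.0555
[ 0.53844447 -0.12603974  0.19237902] [ 7.06474347e-01  7.07738470e-01 -9.19278458e-05  4.97048614e-04] 31.25
```

View pics/w7c.png

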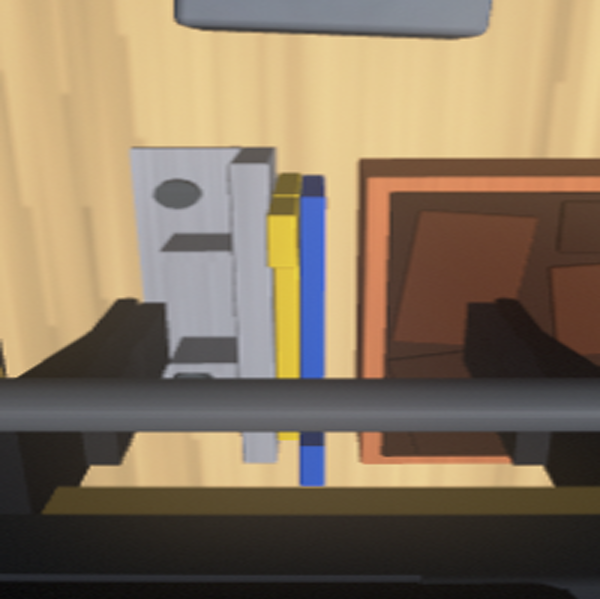

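Both packers stand side by side against the fence, yellow at crop x 270–300 and blue at 300–325. About 13 mm is left to the panel (365). Fetching the wedge.

```bash
python3 -m jog '[{"grip":90,"travel":[0.2,3,0.5],"twist":0},{"grip":90,"travel":[0.2,4,0],"twist":0},{"grip":90,"travel":[0.2,4.5,0],"twist":0},{"grip":90,"travel":[0.2,4.5,0],"twist":0},{"grip":90,"travel":[0.1,4.5,0],"twist":0},{"grip":90,"travel":[0.1,4.5,0],"twist":0},{"grip":90,"travel":[0,4,0],"twist":0},{"grip":90,"travel":[0,2,0],"twist":0}]'
python3 -m jog '[{"grip":90,"travel":[0,0,0],"twist":0},{"grip":90,"travel":[0,0,0],"twist":0}]'
```

```text
time: 32.1
position: [0.5491, 0.1851, 0.1967]
tool_rot: [0.707, 0.707, 0.001, 0.0]
ft_force: [0.5, 0.1, 0.3]
grip_width: 0.0561
time: 32.3
position: [0.549, 0.1822, 0.1966]
tool_rot: [0.707, 0.707, -0.0, 0.0]
ft_force: [0.3, -0.5, 0.1]
grip_width: 0.0563
```

```bash
python3 -m jog '[{"grip":90,"travel":[-0.08,-0.4,-1],"twist":0},{"grip":90,"travel":[0,0,-3],"twist":0},{"grip":90,"travel":[0,0,-3],"twist":0},{"grip":90,"travel":[0,0,-1.6],"twist":0},{"grip":90,"travel":[0,0,0],"twist":0},{"grip":90,"travel":[0,0,0],"twist":0}]'
python3 -m jog '[{"grip":255,"travel":[0,0,0],"twist":0},{"grip":255,"travel":[0,0,0],"twist":0},{"grip":255,"travel":[0,0,0],"twist":0},{"grip":255,"travel":[0,0,0],"twist":0},{"grip":255,"travel":[0,0,0],"twist":0},{"grip":255,"travel":[0,0,0],"twist":0}]' 50
```

```text
time: 32.9
position: [0.5478, 0.1778, 0.1103]
tool_rot: [0.708, 0.706, -0.0, -0.0]
ft_force: [-0.3, 0.3, -0.5]
grip_width: 0.0562
time: 33.5
position: [0.5477, 0.1794, 0.1109]
tool_rot: [0.707, 0.707, 0.0, 0.0]
ft_force: [-0.6, 1.1, 2.1]
grip_width: 0.0195
```

```bash
python3 -m jog '[{"grip":255,"travel":[0,0,2],"twist":0},{"grip":255,"travel":[0,0,4],"twist":0},{"grip":255,"travel":[0,0,4],"twist":0},{"grip":255,"travel":[0,-2,2],"twist":0},{"grip":255,"travel":[0,-4,0],"twist":0},{"grip":255,"travel":[0,-4,0],"twist":0},{"grip":255,"travel":[0,-4,0],"twist":0},{"grip":255,"travel":[0,-4,0],"twist":0}]'
python3 -m jog '[{"grip":255,"travel":[0,-4,0],"twist":0},{"grip":255,"travel":[0,-4,0],"twist":0},{"grip":255,"travel":[0,-4,0],"twist":0},{"grip":255,"travel":[0,-3.5,0],"twist":0},{"grip":255,"travel":[0,-2,0],"twist":0},{"grip":255,"travel":[0,0,0],"twist":0},{"grip":255,"travel":[0,0,0],"twist":0}]'
```

```text
time: 34.3
position: [0.5471, -0.002, 0.2306]
tool_rot: [0.707, 0.707, -0.0, -0.0]
ft_force: [1.0, -0.0, -1.8]
grip_width: 0.0197
time: 35.0
position: [0.5471, -0.1756, 0.2302]
tool_rot: [0.708, 0.707, 0.0, -0.001]
ft_force: [-0.5, 1.0, -1.3]
grip_width: 0.0196
```

```bash
python3 -m jog '[{"grip":255,"travel":[0,-0.4,-1],"twist":0},{"grip":255,"travel":[0,0,-2.5],"twist":0},{"grip":255,"travel":[0,0,-2.5],"twist":0},{"grip":255,"travel":[0,0,0],"twist":0},{"grip":255,"travel":[0,0,0],"twist":0}]'
python3 -m jog '[{"grip":255,"travel":[0,0,-1],"twist":0},{"grip":255,"travel":[0,0,-1],"twist":0},{"grip":255,"travel":[0,0,0],"twist":0}]'
python3 -m jog '[{"grip":255,"travel":[0,0,-0.5],"twist":0},{"grip":255,"travel":[0,0,0],"twist":0}]'
```

```text
time: 35.5
position: [0.5473, -0.1787, 0.1702]
tool_rot: [0.707, 0.707, -0.0, -0.001]
ft_force: [-0.1, -0.4, -0.8]
grip_width: 0.0197
time: 35.8
position: [0.5469, -0.1793, 0.1496]
tool_rot: [0.707, 0.707, -0.0, -0.001]
ft_force: [-0.3, -0.5, -1.7]
grip_width: 0.0193
time: 36.0
position: [0.5474, -0.1797, 0.1453]
tool_rot: [0.707, 0.707, -0.0, -0.0]
ft_force: [-0.6, 0.1, -1.0]
grip_width: 0.0194
```

```bash
python3 -m jog '[{"grip":255,"travel":[0,0,-0.5],"twist":0},{"grip":255,"travel":[0,0,-0.2],"twist":0},{"grip":255,"travel":[0,0,0],"twist":0}]'
python3 -m jog '[{"grip":255,"travel":[0,0,-0.2],"twist":0},{"grip":255,"travel":[0,0,0],"twist":0}]'
python3 -m jog '[{"grip":255,"travel":[0,0,-0.2],"twist":0},{"grip":255,"travel":[0,0,0],"twist":0}]'
python3 -m jog '[{"grip":255,"travel":[0,0,-0.2],"twist":0},{"grip":255,"travel":[0,0,0],"twist":0}]'
```

```text
time: 36.3
position: [0.5474, -0.1797, 0.1383]
tool_rot: [0.707, 0.707, -0.0, -0.0]
ft_force: [-0.9, -0.2, -1.0]
grip_width: 0.0197
time: 36.5
position: [0.5475, -0.1797, 0.1365]
tool_rot: [0.707, 0.707, -0.0, -0.0]
ft_force: [-0.3, 1.1, -1.4]
grip_width: 0.0197
time: 36.7
position: [0.5474, -0.1797, 0.1345]
tool_rot: [0.707, 0.707, -0.0, -0.0]
ft_force: [0.2, -0.4, -1.2]
grip_width: 0.0198
time: 36.9
position: [0.5474, -0.1797, 0.1324]
tool_rot: [0.707, 0.707, -0.0, -0.0]
ft_force: [-0.2, -0.2, -1.4]
grip_width: 0.0196
```

```bash
python3 -m jog '[{"grip":255,"travel":[0,0,-0.15],"twist":0},{"grip":255,"travel":[0,0,0],"twist":0}]'
python3 -m jog '[{"grip":255,"travel":[0,0,-0.15],"twist":0},{"grip":255,"travel":[0,0,0],"twist":0}]'
python3 -m jog '[{"grip":255,"travel":[0,0,-0.15],"twist":0},{"grip":255,"travel":[0,0,0],"twist":0}]'
python3 -m jog '[{"grip":255,"travel":[0,0,-0.15],"twist":0},{"grip":255,"travel":[0,0,0],"twist":0}]'
```

```text
time: 37.1
position: [0.5473, -0.1798, 0.1311]
tool_rot: [0.707, 0.707, -0.0, -0.0]
ft_force: [-1.2, -0.4, -0.2]
grip_width: 0.0193
time: 37.3
position: [0.5473, -0.1798, 0.1301]
tool_rot: [0.707, 0.707, -0.0, -0.0]
ft_force: [-2.9, -0.2, 3.9]
grip_width: 0.0196
time: 37.5
position: [0.5473, -0.1798, 0.1297]
tool_rot: [0.707, 0.707, -0.0, 0.0]
ft_force: [-4.0, 0.5, 10.8]
grip_width: 0.0195
time: 37.7
position: [0.5474, -0.1799, 0.1294]
tool_rot: [0.707, 0.707, -0.0, 0.0]
ft_force: [-6.0, 1.0, 18.7]
grip_width: 0.0193
```

It bites hard at toe ≈ 27 mm, 29 mm down in the gap, which gives G = 29.3 mm and agrees with the one-packer trial. Next: hold, check, and take a final picture.

```bash
python3 -m jog '[{"grip":255,"travel":[0,0,-0.08],"twist":0},{"grip":255,"travel":[0,0,0],"twist":0},{"grip":255,"travel":[0,0,0],"twist":0},{"grip":255,"travel":[0,0,0],"twist":0},{"grip":255,"travel":[0,0,0],"twist":0}]'
python3 - <<'E'
from h import *
im,o=snap('wrist','w8');im2,_=snap('side','s8');print(o['position'],o['ft_force'],o['time'],o['joint_velocities'].round(4))
a=cv2.resize(im[:,130:370,::-1],(400,580)); s=cv2.resize(im2[0:350,140:384,::-1],(400,580)); 
cv2.imwrite('pics/w8c.png',np.hstack([a,s]))
E
```

```text
time: 38.2
position: [0.5474, -0.1799, 0.1294]
tool_rot: [0.707, 0.707, -0.0, 0.0]
ft_force: [-6.8, 1.9, 23.3]
grip_width: 0.0196
[ 0.54739008 -0.1798709   0.12942174] [-6.75721097  1.85845305 23.33458102] 38.2 [ 0.001   0.0019 -0.0002 -0.0003  0.0005  0.0001]
```

View pics/w8c.png

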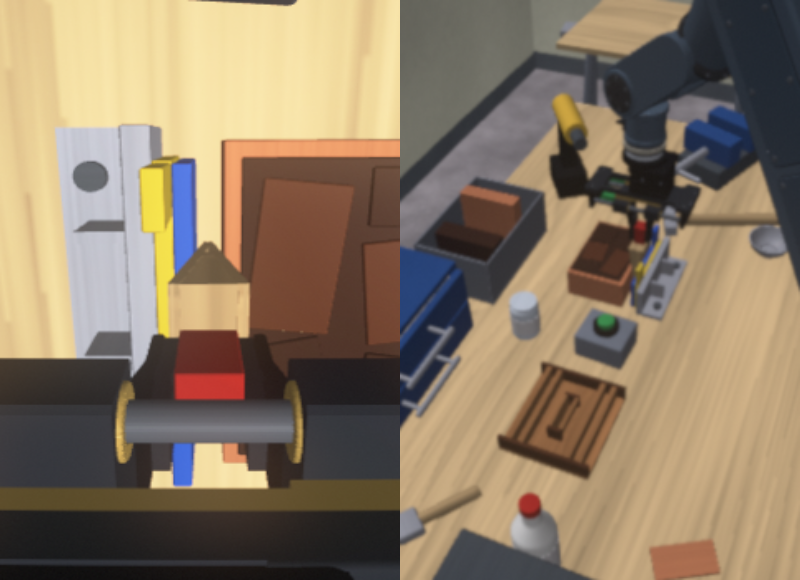

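The wedge is upright in the gap between blue and the panel, and between the tabs. The packers stand flush, the can, bottle and hammer look undisturbed, and the button is up. Force is steady at 23 N. Handing in.

```bash
python3 -c "
from rig import *
print(hand_in()); o=get_obs(); print(o['time'],o['position'],o['ft_force'],o['grip_width'])"
```

```text
the job is handed in; nothing more can be done
None
the job is handed in; nothing more can be done
```

The job is handed in: the wedge is jammed beside both packers and the arm is still gripping and pressing it. No verdict was reported.

**What I did:**
- **Button:** I pressed the green button until it bottomed out at about 18 N, and it sprang back up.
- **One-packer try:** With yellow alone against the fence, the wedge bit only weakly, with its toe about 2 mm above the bench. I judged that too marginal, put the wedge back in the rack and added blue. Strictly, one packer may have been enough, so using both is a judgement call.
- **Final setup:** Yellow and blue stand side by side against the fence, and the wedge is pushed in beside them between the tabs.

**Last checks:**
- **Wedge depth:** It jams with its toe about 29 mm down in the gap and about 27 mm above the bench. That depth gives a gap of 29.3 mm, which matches the one-packer try and is close to the camera's 28.5–29 mm.
- **Hold:** The push was steady at 23 N with the grip set to 50 N. The run ended at about 38 s. A sideways force of about 7 N on the wedge remained.
- **Surroundings:** The last pictures showed both packers upright and the button up. The can, bottle and hammer looked undisturbed; I did not re-measure their positions. The fingertips should be about 50 mm above the bench's fence and panel tops, judging from the arm's height.

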